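Still the swinging drip hook and hang the slide rack on it

ROBOT

A 6-joint arm with a two-finger parallel gripper is mounted at the origin on the work surface. World frame = base frame: x ahead of the robot, y to its left, z up, the work surface at z = 0. Lengths are in m, angles in degrees, forces in N, time in s.
With the tool pointing down it reaches from about 0.4 to 0.825 m from the base axis. Payload 7 kg.
Tool frame: the origin (TCP) lies on the front face of the gripper's body, between the roots of the fingers; the fingertips stand 66 mm ahead of it and the grasp point (between the pads) lies 47 mm ahead of it (nose_length is the distance from the TCP to the fingertips, in m); y points along the fingers, z is the direction in which the jaws open and shut, and the axes are right-handed (so a half turn about y gives the same grasp; the last joint's range is limited). The gripper opens to 88 mm and grips with 3 to 60 N. Pads are 19 mm wide; open, the fingers measure 130 mm over their backs; the gripper's body (78 mm by 193 mm) begins 47 mm behind the grasp point.
Start: joints at [80.735, 20.546, 0.682, 0, -70.136, -16.507], TCP at [0.293, 0.608, 0.292] pointing down, gripper open.
Joint ranges: [-176.03, 176.03], [-82.01, 121.73], [-58.28, 71.71], [-173.87, 95.51], [-174.79, -0.11], [-173.66, 173.66]. Speed limits (degrees/s): [136.94, 136.94, 172.46, 180, 180, 180].

INTERFACE

Orientations are given as [roll, pitch, yaw] about the fixed x, y, z axes, in that order (R = Rz(yaw) Ry(pitch) Rx(roll)).
In Python, from plant import get_state, capture, close_job, nose_length gives the robot as it stands.
- The arm moves only by the tool apply_moves, never from a script. Its argument "rows" is a list of rows, each a list of 2 entries, a list of its own where there are three numbers: the shift along the tool's x, y, z in m, then the turn about the tool's y in degrees. In form: [[[tx, ty, tz], yaw], ...]. A call has 1 to 20 rows; each row is the pose to reach, as a shift and turn from the pose commanded when the call began, along the tool's axes at that moment; what a row does not reach only later rows make up. A row lasts 1/8 s, in which the tool goes at most 62.5 mm and 10.7 degrees, less where a joint would pass 70% of its speed; a pose out of reach is approached as far as the arm can. A call with a gripper value outside its range is refused whole. "gripper" is the opening, from 0 (shut) to 1 (fully open), set as the call begins (left out, the last holds). The fingers move at their own pace and stop on an object; "grip_force" is the grip in N (left out, the last holds). Time passes only in rows, so rows that repeat a pose let the fingers close. It gives the time, the measured TCP pose, the force and the opening at its end, in the units of the state.
- get_state(): the state, without advancing time (a new reading comes with each control period).
- capture(name): name is "scene" or "top" or "wrist"; returns a dict with "pixels" (420x560x3 uint8, blue, green, red), "z_map" (420x560 float32, m along the optical axis (not along the pixel's ray), 0 where there is no reading), "intrinsics" (3x3 intrinsics, pixels), "rvec" (rotation vector, rad) and "tvec" (3), from world to camera coordinates, as OpenCV has them; the wrist camera has in their place "mount" (4x4, takes a point from camera to tool coordinates, whose origin is the TCP and whose axes are the tool frame's). Camera axes: x right, y down, z forward; pixel columns grow to the right and rows downward; lengths in m; the calibration is good to about 2 mm. A picture is of the moment at which its call begins: read the wrist's pose just before it.
- close_job(): hands the job in, once; it reports no verdict.
The state is a dict: "time_s": time; "joints": joint angles; "qd": joint speeds; "joint_torque": joint torques, N m; "tcp_pos": TCP position; "eef_rot": TCP orientation; "contact_force": force on the tool from outside, world axes, zero at the start; "moment": the same for the moment, N m; "gripper_width": finger opening in m.
Only numpy, scipy, OpenCV 4.12 (cv2) and the standard library are available. Lean on these libraries where they do the work, as an engineer would, in place of code of your own. Each camera call takes 0.05 s, during which the arm holds its last target.

TASK

The hook of the drip stand is swinging. Before picking anything up, still it by letting the gripper's fingers rest against it and back away so that it hangs quietly straight down; then hang the slide rack that has the open eye in its handle on the hook, over the drip tray, let go and leave it hanging quietly. Leave the other slide rack, whose handle has no eye, where it stands.

Things in the scene. Friction and masses are not known exactly. Their poses are not given: they have to be found in the camera images.
- stand: Fixed drip stand. Origin on the bench right below the hook's pivot (z 370 mm); -x points to the robot within 0.2 rad, y left. Grey tray x -150..10, y +-100 mm, rim 20 mm high; steel post 16 mm thick, 410 high, at x = 100. Rod and pivot barrel (top z 381, front x -12) stand behind the hook's arm; the space in front and above the arm is free: hang on its outer half, gripper's wide side along y.
- hanger (a joint): Swing angle (rad) of the L hook (8 mm round steel, 150 g) about the stand's x axis: 0 plumb, + towards stand +y; starts 0.35-0.5, period 0.8 s, hardly damped (dies out over minutes), limits 0.9. At 0, in stand frame: rod at x = y = 0 down from pivot to z 210 mm, then level arm (centre line z 210) from x 0 to -115, end turned up to z 226. Swings 77 mm sideways, arm rises up to 20.
- rack: Rack to hang, 150-260 g: steel basket 60 (x) x 90 (y) x 45 (z) mm with glass slides; upright strip, 5 thick (x), 40 wide (y), with an open eye through it along x, 30 wide, from z 95 to 135 mm (this upper edge rests on the hook's arm); black grip block on top 16 x 40 x 30 mm, centre z 156, top 171. Origin: centre of underside, z up. On the bench, yaw within 0.5 rad; front and back alike.
- other_rack: Bystander rack, left alone: same basket, but its strip has no eye; black grip block centre at z 150, top at z 165 mm. Origin: centre of underside. Either rack may be the nearer one to the stand; their centres are 140 mm or more apart.

How it is judged:
By the outcome, as a careful person would: the job done as asked, in the order asked, and still so for the second after the job is handed in, with the robot touching nothing.
It also fails if it takes over 72 s, if anything falls off the work surface, if the arm or the gripper's body presses on something with over 40 N, if the wrist force passes 120 N, or if a joint passes its speed limit or range.

## Working session

There is one attempt and no reset: what is moved stays moved. The work goes in short steps, Python scripts to look and compute and a tool call to move; the robot and the scene stay as the last step left them, time stands still between calls to the robot, and variables do not carry over. Pictures are saved under pics/ and viewed, and the job is handed in when it is done.

Besides the shell and the picture viewer there is one more tool, called after "Call:" in YAML: its name, and indented under it one key for each argument. apply_moves: Moves the arm, as the interface text tells. Its arguments: {"type":"object","properties":{"rows":{"type":"array"},"gripper":{"type":"number"},"grip_force":{"type":"number"}},"required":["rows"]}

```bash
ls; mkdir -p pics; python3 - <<'E'
from plant import *
import cv2,numpy as np
s=get_state(); print(s)
for n in("scene","top"):
    c=capture(n); cv2.imwrite(f"pics/{n}0.png",c["pixels"]); print(n,c["intrinsics"],c["rvec"],c["tvec"])
    np.savez(f"{n}0.npz",**{k:np.array(v) for k,v in c.items()})
print(nose_length if not callable(nose_length) else nose_length())
E
```

```text
pics
{'time_s': 0.0, 'joints': array([ 8.07376201e+01,  2.05919725e+01,  6.34444109e-01, -2.11318120e-02,
       -7.01364823e+01, -1.65070554e+01]), 'qd': array([ 0.06907545,  0.03184891, -0.01521652, -0.06038805, -0.00991792,
        0.02697043]), 'joint_torque': array([-3.52921438e-05, -5.82721317e+01,  2.93046409e+01,  6.99689627e+00,
        6.71296104e-03, -1.71416482e-04]), 'tcp_pos': array([0.29330028, 0.60752391, 0.29121845]), 'eef_rot': array([-8.99042192e+01,  7.66779440e-03,  1.54223375e+02]), 'contact_force': array([0.71988326, 0.12243952, 0.24787936]), 'moment': array([-0.05733871,  0.01041155, -0.03826446]), 'gripper_width': 0.08739012801917019}
scene [[412.7316472    0.         272.02331934]
 [  0.         412.7316472  216.51780844]
 [  0.           0.           1.        ]] [ 1.59417941  2.31358953 -0.55292113] [ 0.13377389 -0.41389934  1.30239701]
top [[399.69650065   0.         289.77031011]
 [  0.         399.69650065 206.26850966]
 [  0.           0.           1.        ]] [ 2.21878831 -2.1669214   0.10325174] [0.0415254  0.58686133 0.98516704]
0.0656
```

View pics/scene0.png

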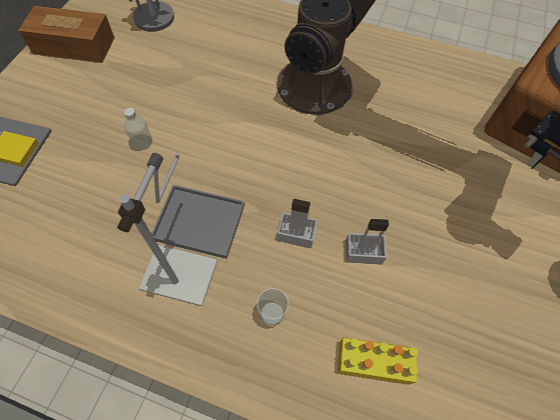

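View pics/top0.png

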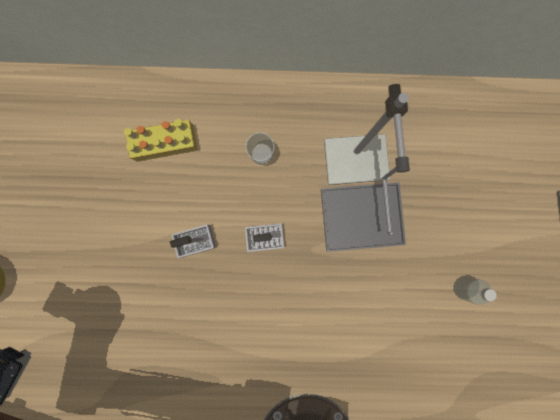

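```bash
cat > h.py <<'E'
import numpy as np,cv2
def cam(c):
    R,_=cv2.Rodrigues(np.array(c["rvec"],float)); return np.array(c["intrinsics"]),R,np.array(c["tvec"],float).ravel()
def ray(c,u,v,z):
    K,R,t=cam(c); d=R.T@np.linalg.solve(K,[u,v,1.]); o=-R.T@t; return o+d*(z-o[2])/d[2]
def dep(c,u,v):
    K,R,t=cam(c); zz=c["z_map"][int(v),int(u)]; return R.T@(np.linalg.solve(K,[u,v,1.])*zz-t)
def proj(c,P):
    K,R,t=cam(c); p=K@(R@np.array(P)+t); return p[:2]/p[2]
def cloud(c):
    K,R,t=cam(c); z=c["z_map"]; v,u=np.mgrid[:z.shape[0],:z.shape[1]]
    p=np.stack([(u-K[0,2])/K[0,0]*z,(v-K[1,2])/K[1,1]*z,z],-1); return (p-t)@R   # R.T@(p-t)
E
python3 - <<'E'
import cv2,numpy as np
from h import *
a=cv2.imread("pics/scene0.png"); b=cv2.imread("pics/top0.png")
z=np.hstack([cv2.resize(a[190:280,260:400],None,fx=2.8,fy=2.8,interpolation=2),cv2.resize(b[215:275,160:300],None,fx=2.8,fy=2.8,interpolation=2).copy() if 0 else cv2.resize(b[200:290,160:300],None,fx=2.8,fy=2.8,interpolation=2)])
cv2.imwrite("pics/z0.png",z)
cv2.imwrite("pics/z1.png",np.hstack([cv2.resize(a[140:310,110:250],None,fx=2.8,fy=2.8),cv2.resize(b[80:250,310:450],None,fx=2.8,fy=2.8)]))
c=dict(np.load("top0.npz"))
P=cloud(c); z=P[...,2]; valid=c["z_map"]>0
for lo,hi in((.03,.06),(.12,.18),(.19,.26),(.3,.42)):
    m=(valid&(z>lo)&(z<hi)).astype(np.uint8)
    n,l,st,ce=cv2.connectedComponentsWithStats(m)
    for i in range(1,n):
        if st[i,4]>15:
            q=P[l==i]; print(lo,hi,st[i],q.mean(0).round(3),q.min(0).round(3),q.max(0).round(3))
E
```

```text
0.03 0.06 [ 126  120   69   40 1344] [0.739 0.376 0.048] [0.693 0.298 0.03 ] [0.792 0.462 0.06 ]
0.03 0.06 [248 137  25  19 115] [0.74  0.137 0.046] [0.709 0.103 0.03 ] [0.751 0.162 0.06 ]
0.03 0.06 [355 147   7   6  23] [ 0.728 -0.109  0.046] [ 0.725 -0.117  0.03 ] [ 0.734 -0.104  0.059]
0.03 0.06 [259 157  13   7  21] [0.694 0.122 0.045] [0.689 0.105 0.031] [0.706 0.135 0.059]
0.03 0.06 [171 225  43  34 349] [0.493 0.291 0.041] [0.452 0.241 0.03 ] [0.533 0.344 0.049]
0.03 0.06 [245 224  39  28 243] [0.506 0.121 0.043] [0.472 0.07  0.03 ] [0.54  0.164 0.05 ]
0.03 0.06 [458 278  17  24 133] [ 0.396 -0.371  0.046] [ 0.363 -0.397  0.03 ] [ 0.42  -0.363  0.06 ]
0.03 0.06 [286 413   6   7  27] [0.082 0.048 0.038] [0.075 0.041 0.03 ] [0.088 0.053 0.046]
0.03 0.06 [324 414   6   6  25] [ 0.082 -0.045  0.037] [ 0.075 -0.05   0.031] [ 0.086 -0.038  0.044]
0.03 0.06 [  0 417  10   3  22] [0.067 0.719 0.034] [0.064 0.709 0.03 ] [0.07  0.729 0.039]
0.03 0.06 [298 417  22   3  43] [0.077 0.001 0.034] [ 0.074 -0.026  0.03 ] [0.08  0.024 0.04 ]
0.12 0.18 [362 133  12  12  63] [ 0.729 -0.109  0.152] [ 0.725 -0.118  0.122] [ 0.737 -0.104  0.18 ]
0.12 0.18 [252 233  20  10 138] [0.507 0.117 0.163] [0.496 0.097 0.129] [0.516 0.138 0.167]
0.12 0.18 [170 236  24  12 172] [0.494 0.289 0.166] [0.482 0.271 0.122] [0.506 0.31  0.174]
0.12 0.18 [482 289  14  13 140] [ 0.39  -0.392  0.128] [ 0.376 -0.407  0.12 ] [ 0.403 -0.38   0.132]
0.19 0.26 [368 124  14  13  89] [ 0.729 -0.108  0.226] [ 0.725 -0.118  0.191] [ 0.737 -0.104  0.26 ]
0.19 0.26 [382 174  11  62 249] [ 0.579 -0.138  0.215] [ 0.518 -0.149  0.206] [ 0.638 -0.127  0.257]
0.19 0.26 [ 21 350  10   6  39] [0.279 0.556 0.236] [0.273 0.548 0.227] [0.282 0.565 0.246]
0.3 0.42 [ 381   84   29   89 1172] [ 0.702 -0.113  0.375] [ 0.622 -0.135  0.3  ] [ 0.769 -0.096  0.412]
0.3 0.42 [  0 347  29  59 912] [0.275 0.526 0.325] [0.217 0.505 0.3  ] [0.307 0.558 0.337]
```

View pics/z0.png

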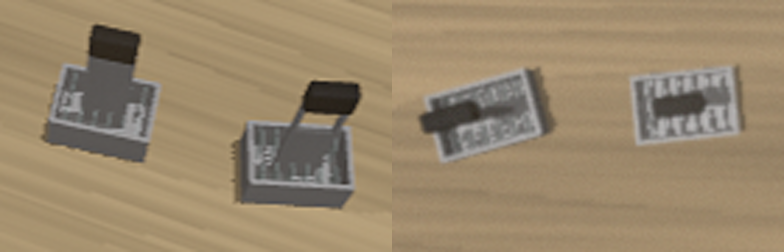

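View pics/z1.png

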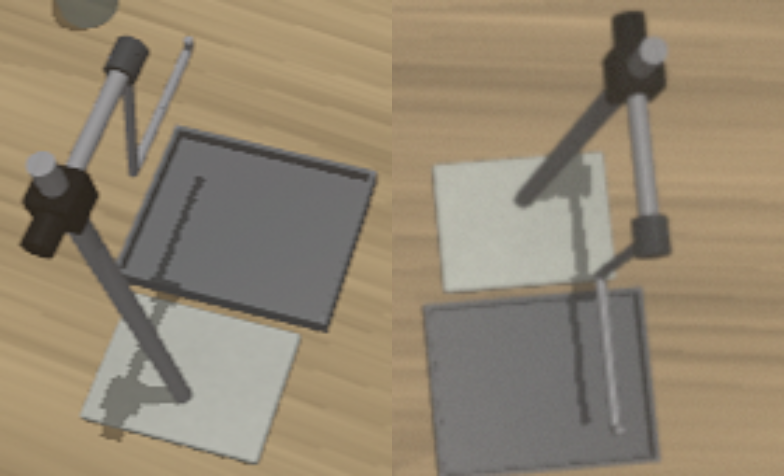

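The rack with the eye is the left one in the top view (about px 193,242). The scene image shows see-through sides under its block at (375,228), and its top reads z 0.171–0.174. The bystander is at top px (265,238), with its top at 0.165. Next I'll measure the stand frame.

```bash
python3 - <<'E'
from h import *
c=dict(np.load("top0.npz")); im=c["pixels"].astype(int); P=cloud(c)
g=im.mean(2); sat=im.max(2)-im.min(2)
m=((g<125)&(sat<14)).astype(np.uint8); m[:170]=0;m[265:]=0;m[:,:310]=0;m[:,415:]=0
m=cv2.morphologyEx(m,cv2.MORPH_CLOSE,np.ones((5,5)))
n,l,st,ce=cv2.connectedComponentsWithStats(m); i=1+st[1:,4].argmax(); print(st[i])
cn=max(cv2.findContours((l==i).astype(np.uint8),0,1)[0],key=cv2.contourArea)
r=cv2.minAreaRect(cv2.convexHull(cn)); print(r)
bx=cv2.boxPoints(r); w=np.array([ray(c,u,v,.015) for u,v in bx]); print(w.round(4)); print('centre',w.mean(0), [np.linalg.norm(w[k]-w[k-1]).round(4) for k in range(4)], [np.degrees(np.arctan2(*(w[k]-w[k-1])[1::-1])).round(2) for k in range(4)])
# post points
z=P[...,2]
q=P[(z>.1)&(z<.28)&(P[...,0]>.715)&(P[...,0]<.76)&(P[...,1]<-.08)]; print('post',q.mean(0),q.min(0),q.max(0))
q=P[(z>.34)&(z<.42)]; print('horizontal rod xy fit', np.polyfit(q[:,0],q[:,1],1))
q=P[(z>.365)&(z<.395)&(P[...,0]<.65)&(P[...,0]>.6)]; print('barrel',q.mean(0),q.min(0),q.max(0))
# grip blocks
for (u0,u1,v0,v1) in((165,200,230,255),(245,280,228,248)):
    s=np.zeros(z.shape,bool); s[v0:v1,u0:u1]=1; s&=(z>.155)&(z<.18)
    q=P[s]; rr=cv2.minAreaRect((q[:,:2]*1000).astype(np.float32)); print('block',rr,q[:,2].mean())
    s=np.zeros(z.shape,bool); s[v0-15:v1+10,u0-10:u1+20]=1; s&=(z>.035)&(z<.055)
    q=P[s]; rr=cv2.minAreaRect((q[:,:2]*1000).astype(np.float32)); print('basket',rr)
E
```

```text
[ 322  170   86   81 5031]
((366.7120361328125, 209.06951904296875), (76.20393371582031, 87.13206481933594), 84.95755004882812)
[[ 0.6682 -0.02    0.015 ]
 [ 0.6939 -0.2428  0.015 ]
 [ 0.5001 -0.2601  0.015 ]
 [ 0.4759 -0.0402  0.015 ]]
centre [ 0.58452684 -0.14078311  0.015     ] [np.float64(0.1934), np.float64(0.2244), np.float64(0.1946), np.float64(0.2213)] [np.float64(6.0), np.float64(-83.43), np.float64(-174.9), np.float64(96.27)]
post [ 0.7289318  -0.10835099  0.20072542] [ 0.72508279 -0.11803502  0.10160748] [ 0.7379767  -0.1040769   0.27925866]
horizontal rod xy fit [ 0.12544154 -0.20110356]
barrel [ 0.63423357 -0.12088524  0.37627906] [ 0.62157439 -0.13536828  0.36558372] [ 0.64993488 -0.11163763  0.38214572]
block ((493.5783386230469, 291.7220153808594), (16.13898468017578, 40.01814270019531), 16.67787742614746) 0.16896499163204667
basket ((493.5323486328125, 292.6582336425781), (60.15031814575195, 91.1995849609375), 17.20325469970703)
block ((506.4935607910156, 117.88594055175781), (15.88322639465332, 39.056915283203125), 7.660417079925537) 0.16369428970570504
basket ((506.3335876464844, 117.6647720336914), (59.89274215698242, 89.87897491455078), 7.42201566696167)
```

```bash
python3 - <<'E'
from h import *
c=dict(np.load("top0.npz")); P=cloud(c)
g=c["pixels"].astype(int); s=g.max(2)-g.min(2)
# tray edges: rim outer boundary via saturation jump
def edge(pts):
    q=np.array([ray(c,u,v,.02)[:2] for u,v in pts]); l=cv2.fitLine(q.astype(np.float32),cv2.DIST_HUBER,0,.01,.01).ravel(); return l
m=(s<22)
L=[];Rr=[];B=[]
for v in range(195,244):
    r=np.flatnonzero(m[v,312:420])+312; L.append((r[0]-.5,v)); Rr.append((r[-1]+.5,v))
for u in range(332,398):
    r=np.flatnonzero(m[190:265,u])+190; B.append((u,r[-1]+.5))
for n,p in(("L",L),("R",Rr),("B",B)):
    l=edge(p); print(n,l.round(4),np.degrees(np.arctan2(l[1],l[0])).round(2))
from collections import Counter
l1,l2,l3=edge(L),edge(Rr),edge(B)
def inter(a,b):
    t=np.linalg.solve(np.c_[a[:2],-b[:2]],b[2:]-a[2:]); return a[2:]+t[0]*a[:2]
a,b=inter(l1,l3),inter(l2,l3); print(a,b,np.linalg.norm(a-b)); mid=(a+b)/2
yaw=np.arctan2(*(a-b)[::-1])-np.pi/2; print(np.degrees(yaw)); print('origin',mid+.15*np.array([np.cos(yaw),np.sin(yaw)]))
# rod 
z=P[...,2]; k=(z>.34)&(z<.42)&(P[...,0]>.65)&(P[...,0]<.71); 
v,u=np.nonzero(k)
xs=[];
for vv in np.unique(v):
    q=P[vv,u[v==vv]]; xs.append([q[:,0].mean(),(q[:,1].min()+q[:,1].max())/2,q[:,2].max()])
xs=np.array(xs); print(np.polyfit(xs[:,0],xs[:,1],1), xs[:,2].max())
E
```

```text
L [ 0.9942  0.1077  0.544  -0.0315] 6.18
R [ 0.9952  0.0978  0.5487 -0.2319] 5.61
B [ 0.1068 -0.9943  0.4856 -0.1348] -83.87
[ 0.47534242 -0.03898964] [ 0.4966079  -0.23698413] 0.19913323
6.13032
origin [ 0.6351174  -0.12196834]
[ 0.11055745 -0.19276633] 0.3776947924345082
```

```bash
cat >> h.py <<'E'
O=np.array([.6351,-.1220]); YS=np.radians(6.1)
EX=np.array([np.cos(YS),np.sin(YS)]); EY=np.array([-EX[1],EX[0]])
def s2w(x,y): return O+x*EX+y*EY
def w2s(p): d=np.array(p[:2])-O; return np.array([d@EX,d@EY])
def go(s,xyz,yaw=None):
    from scipy.spatial.transform import Rotation as Ro
    R=Ro.from_euler('xyz',s["eef_rot"],degrees=True).as_matrix()
    t=R.T@(np.array(xyz)-s["tcp_pos"]); ya=0 if yaw is None else -((yaw-s["eef_rot"][2]+180)%360-180)
    print("shift",t.round(4),"turn",round(ya,2),"len",np.linalg.norm(t).round(4))
def rep(s):
    print("t",round(s["time_s"],2),"tcp",s["tcp_pos"].round(4),"stand",w2s(s["tcp_pos"]).round(4),"rot",s["eef_rot"].round(2),"F",s["contact_force"].round(2),"w",round(s["gripper_width"],4),"j",s["joints"].round(1))
E
python3 - <<'E'
from h import *
from plant import *
s=get_state(); rep(s)
p=s2w(-.085,.15); print(p); go(s,[*p,.264],186.1)
E
```

```text
t 0.1 tcp [0.2933 0.6076 0.2913] stand [-0.2623  0.7617] rot [-8.9920e+01  1.0000e-02  1.5422e+02] F [ 0.31 -0.28  1.09] w 0.0877 j [ 80.7  20.6   0.6  -0.  -70.1 -16.5]
[0.53464166 0.01811825]
shift [-0.4736  0.028   0.4258] turn -31.88 len 0.6375
```

Call:
apply_moves:
  rows:
    - [[-0.034, 0.0, 0.03], -2]
    - [[-0.074, 0.002, 0.067], -5]
    - [[-0.118, 0.005, 0.106], -8]
    - [[-0.162, 0.008, 0.146], -11]
    - [[-0.206, 0.011, 0.185], -14]
    - [[-0.25, 0.014, 0.225], -17]
    - [[-0.294, 0.017, 0.264], -20]
    - [[-0.338, 0.02, 0.304], -23]
    - [[-0.382, 0.022, 0.343], -26]
    - [[-0.42, 0.025, 0.378], -29]
    - [[-0.45, 0.027, 0.405], -31]
    - [[-0.466, 0.028, 0.419], -31.9]
    - [[-0.4736, 0.028, 0.4258], -31.9]
    - [[-0.4736, 0.028, 0.4258], -31.9]
  gripper: 0
  grip_force: 10

```text
time_s: 1.85
tcp_pos: [0.5348, 0.0183, 0.2639]
eef_rot: [-90.0, -0.0, -173.9]
contact_force: [0.6, 0.9, 0.2]
gripper_width: 0.0006
```

```bash
cat > look.py <<'E'
import sys
from h import *
from plant import *
s=get_state(); rep(s)
K=[capture("top") for _ in range(int(sys.argv[2]) if len(sys.argv)>2 else 1)]
for c in K:
    P=cloud(c); X=(P[...,:2]-O)@np.c_[EX,EY]; z=P[...,2]
    m=(z>.195)&(z<.245)&(X[...,0]>-.125)&(X[...,0]<-.02)&(abs(X[...,1])<.1)
    r=[]
    for a in np.arange(-.12,-.02,.02):
        k=m&(X[...,0]>=a)&(X[...,0]<a+.02); r.append((round(a+.01,2),X[...,1][k].mean().round(4),z[k].max().round(3),k.sum()) if k.any() else (a,None))
    print([(float(q[0]),float(q[1]),float(q[2]),int(q[3])) for q in r if q[1] is not None])
c=K[-1]; sc=capture("scene")
cv2.imwrite(f"pics/{sys.argv[1]}.png",np.hstack([cv2.resize(c["pixels"][90:290,150:450],(400,267)),cv2.resize(sc["pixels"][100:300,100:400],(400,267))]))
np.savez("last_top.npz",**{k:np.array(v) for k,v in c.items()}); np.savez("last_scene.npz",**{k:np.array(v) for k,v in sc.items()})
E
python3 look.py a1 3; python3 -c "
from h import *
from plant import *
s=get_state()
go(s,[*s2w(-.085,.15),.264],186.1)
go(s,[*s2w(-.085,.017),.264],186.1)"
```

```text
t 1.85 tcp [0.5348 0.0183 0.2639] stand [-0.0848  0.1502] rot [-9.0000e+01 -3.0000e-02 -1.7394e+02] F [0.63 0.94 0.21] w 0.0006 j [ 23.    8.6 -19.3  -0.  -62.1  73.1]
[]
[]
[(-0.11, 0.0047, 0.222, 1)]
shift [0.0001 0.0003 0.0011] turn 0.08 len 0.0012
shift [0.0003 0.0002 0.1341] turn 0.08 len 0.1341
```

View pics/a1.png

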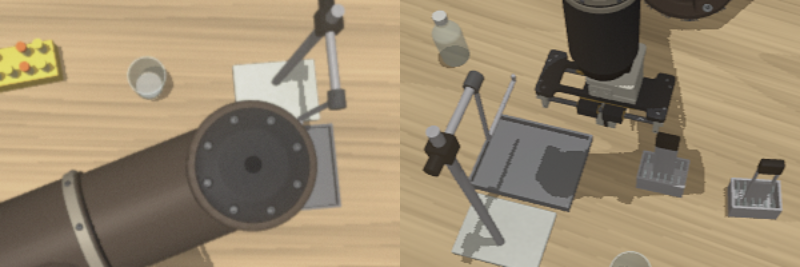

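Call:
apply_moves:
  rows:
    - [[0, 0, 0.012], 0.1]
    - [[0, 0, 0.026], 0.1]
    - [[0, 0, 0.04], 0.1]
    - [[0, 0, 0.054], 0.1]
    - [[0, 0, 0.067], 0.1]
    - [[0, 0, 0.08], 0.1]
    - [[0, 0, 0.092], 0.1]
    - [[0, 0, 0.104], 0.1]
    - [[0, 0, 0.114], 0.1]
    - [[0, 0, 0.122], 0.1]
    - [[0, 0, 0.128], 0.1]
    - [[0, 0, 0.132], 0.1]
    - [[0, 0, 0.134], 0.1]
    - [[0, 0, 0.134], 0.1]
    - [[0, 0, 0.134], 0.1]
    - [[0, 0, 0.134], 0.1]

```text
time_s: 4.05
tcp_pos: [0.5491, -0.1146, 0.2642]
eef_rot: [-90.0, 0.0, -174.0]
contact_force: [0.3, 0.3, -0.0]
gripper_width: 0.0003
```

```bash
cat > tip.py <<'E'
# hook tip / rod swing angle from the scene camera
import sys
from h import *
from plant import *
s=get_state(); rep(s)
n=int(sys.argv[2])
for i in range(n):
    c=capture("scene"); P=cloud(c); d=P[...,:2]-O; xs=d@EX; ys=d@EY; z=P[...,2]
    # rod: stand x within 8mm, z .22-.35 ; use depth points
    m=(abs(xs)<.012)&(z>.23)&(z<.34)&(abs(ys)<.1)
    a=np.arctan2(ys[m],.37-z[m])
    m2=(xs<-.1)&(xs>-.125)&(z>.2)&(z<.25)&(abs(ys)<.1)
    print(i,"rod n",m.sum(),"ang",np.median(a).round(3) if m.any() else None,"arm n",m2.sum(),(np.median(ys[m2]).round(4),z[m2].max().round(4)) if m2.any() else None)
im=c["pixels"]; cv2.imwrite(f"pics/{sys.argv[1]}.png",cv2.resize(im[120:270,100:300],(800,600),interpolation=2))
E
python3 tip.py b1 4; python3 - <<'E'
from h import *
c=dict(np.load("last_scene.npz"))
for p in((-.115,0,.226),(-.115,0,.21),(0,0,.21),(0,0,.37)): print(p,proj(c,[*s2w(p[0],p[1]),p[2]]).round(1))
E
```

```text
t 4.05 tcp [ 0.5491 -0.1146  0.2642] stand [-0.0847  0.0165] rot [ -90.      0.   -173.96] F [ 0.29  0.29 -0.03] w 0.0003 j [  8.2  11.  -16.3  -0.  -62.7  87.8]
0 rod n 134 ang -0.014 arm n 0 None
1 rod n 136 ang -0.016 arm n 0 None
2 rod n 136 ang -0.016 arm n 0 None
3 rod n 134 ang -0.009 arm n 0 None
(-0.115, 0, 0.226) [192.2 157.4]
(-0.115, 0, 0.21) [193.4 161.6]
(0, 0, 0.21) [174.7 205.7]
(0, 0, 0.37) [156.5 161.4]
```

View pics/b1.png

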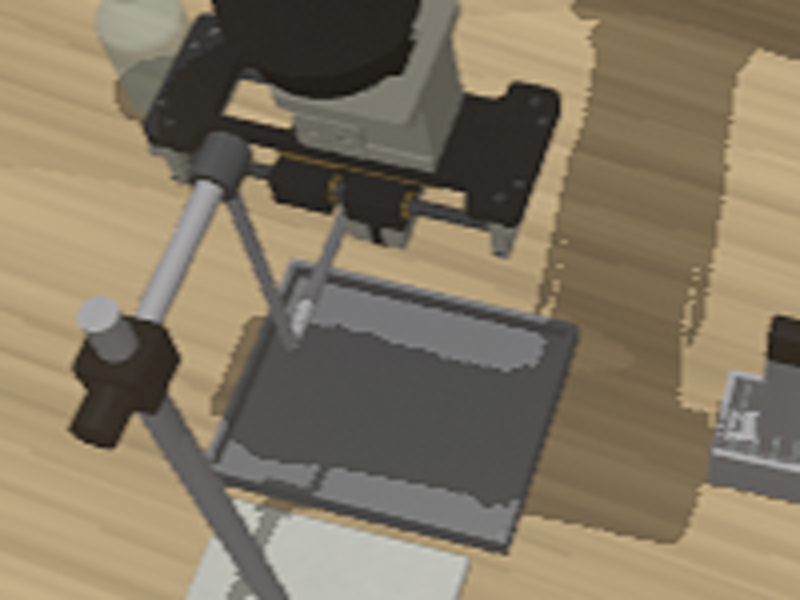

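Call:
apply_moves:
  rows:
    - [[0, 0, 0.001], 0]
    - [[0, 0, 0.003], 0]
    - [[0, 0, 0.005], 0]
    - [[0, 0, 0.007], 0]
    - [[0, 0, 0.008], 0]
    - [[0, 0, 0.008], 0]
    - [[0, 0, 0.008], 0]
    - [[0, 0, 0.008], 0]
    - [[0, 0, 0.008], 0]
    - [[0, 0, 0.008], 0]
    - [[0, 0, 0.008], 0]
    - [[0, 0, 0.008], 0]

```text
time_s: 5.75
tcp_pos: [0.55, -0.1227, 0.2642]
eef_rot: [-90.0, 0.0, -174.0]
contact_force: [0.9, 0.2, -0.2]
gripper_width: 0.0005
```

```bash
python3 tip.py b2 5
```

```text
t 5.75 tcp [ 0.55   -0.1227  0.2642] stand [-0.0847  0.0083] rot [ -90.      0.   -173.97] F [ 0.93  0.21 -0.22] w 0.0005 j [  7.3  11.3 -16.    0.  -62.8  88.7]
0 rod n 127 ang -0.056 arm n 0 None
1 rod n 128 ang -0.058 arm n 0 None
2 rod n 128 ang -0.059 arm n 0 None
3 rod n 129 ang -0.058 arm n 0 None
4 rod n 129 ang -0.057 arm n 0 None
```

View pics/b2.png

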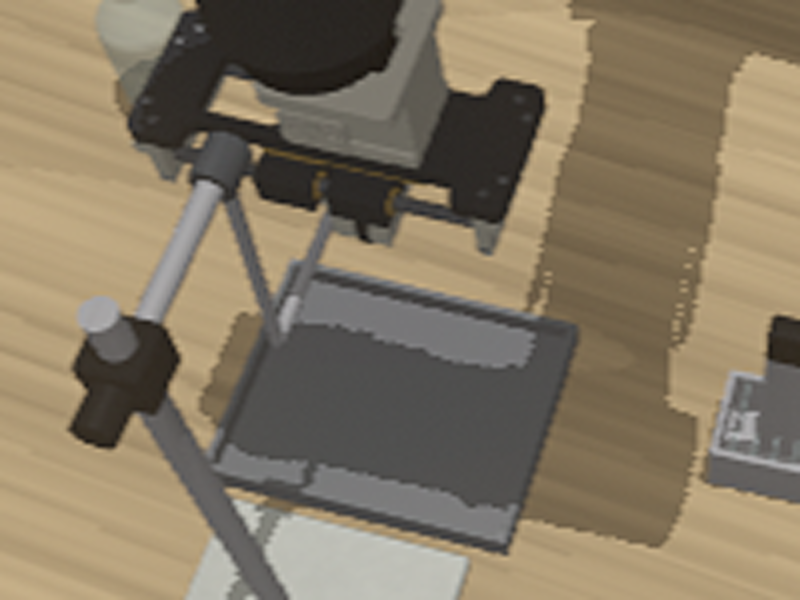

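Call:
apply_moves:
  rows:
    - [[0, 0, -0.0005], 0]
    - [[0, 0, -0.0012], 0]
    - [[0, 0, -0.002], 0]
    - [[0, 0, -0.0028], 0]
    - [[0, 0, -0.0036], 0]
    - [[0, 0, -0.0044], 0]
    - [[0, 0, -0.0052], 0]
    - [[0, 0, -0.006], 0]
    - [[0, 0, -0.0066], 0]
    - [[0, 0, -0.0071], 0]
    - [[0, 0, -0.0076], 0]
    - [[0, 0, -0.008], 0]
    - [[0, 0, -0.0084], 0]
    - [[0, 0, -0.0088], 0]
    - [[0, 0, -0.0092], 0]
    - [[0, 0, -0.0096], 0]
    - [[0, 0, -0.01], 0]
    - [[0, 0, -0.0104], 0]
    - [[0, 0, -0.0108], 0]
    - [[0, 0, -0.0112], 0]

```text
time_s: 8.5
tcp_pos: [0.5488, -0.1115, 0.2642]
eef_rot: [-90.0, -0.0, -174.0]
contact_force: [-0.3, -0.1, -0.0]
gripper_width: 0.0005
```

Call:
apply_moves:
  rows:
    - [[0, 0, -0.0004], 0]
    - [[0, 0, -0.0008], 0]
    - [[0, 0, -0.0012], 0]
    - [[0, 0, -0.0016], 0]
    - [[0, 0, -0.002], 0]
    - [[0, 0, -0.0024], 0]
    - [[0, 0, -0.003], 0]
    - [[0, 0, -0.004], 0]
    - [[0, 0, -0.006], 0]
    - [[0, 0, -0.012], 0]
    - [[0, 0, -0.022], 0]
    - [[0, 0, -0.034], 0]
    - [[0, 0, -0.05], 0]
    - [[0, 0, -0.07], 0]
    - [[0, 0, -0.09], 0]
    - [[0, 0, -0.11], 0]
    - [[0, 0, -0.13], 0]
    - [[0, 0, -0.14], 0]

```text
time_s: 10.75
tcp_pos: [0.5339, 0.0291, 0.2643]
eef_rot: [-90.0, 0.0, -173.9]
contact_force: [0.4, -0.1, 0.0]
gripper_width: 0.0008
```

```bash
python3 tip.py b3 10; python3 - <<'E'
from h import *
from plant import *
s=get_state()
# rack block centre / yaw 16.9 -> 196.9
go(s,[*s2w(-.085,.15),.30],196.9)
go(s,[.4936,.2920,.30],196.9)
E
```

```text
t 10.75 tcp [0.5339 0.0291 0.2643] stand [-0.0846  0.1611] rot [-9.0010e+01  1.0000e-02 -1.7389e+02] F [ 0.41 -0.06  0.02] w 0.0008 j [ 24.1   8.5 -19.4  -0.  -62.1  72. ]
0 rod n 137 ang 0.0 arm n 36 (np.float64(-0.0009), np.float64(0.2269))
1 rod n 136 ang 0.0 arm n 36 (np.float64(-0.0014), np.float64(0.227))
2 rod n 136 ang 0.001 arm n 36 (np.float64(-0.0008), np.float64(0.226))
3 rod n 138 ang 0.002 arm n 37 (np.float64(-0.0013), np.float64(0.2259))
4 rod n 137 ang 0.002 arm n 37 (np.float64(-0.0005), np.float64(0.2282))
5 rod n 135 ang 0.004 arm n 37 (np.float64(-0.0009), np.float64(0.2287))
6 rod n 136 ang 0.005 arm n 36 (np.float64(0.0), np.float64(0.2271))
7 rod n 139 ang 0.004 arm n 36 (np.float64(-0.0006), np.float64(0.2257))
8 rod n 135 ang 0.007 arm n 36 (np.float64(-0.0004), np.float64(0.2282))
9 rod n 136 ang 0.006 arm n 36 (np.float64(-0.0001), np.float64(0.2285))
shift [ 0.0005 -0.0359  0.0091] turn -10.91 len 0.037
shift [ 0.0127 -0.0359 -0.2676] turn -10.91 len 0.2703
```

View pics/b3.png

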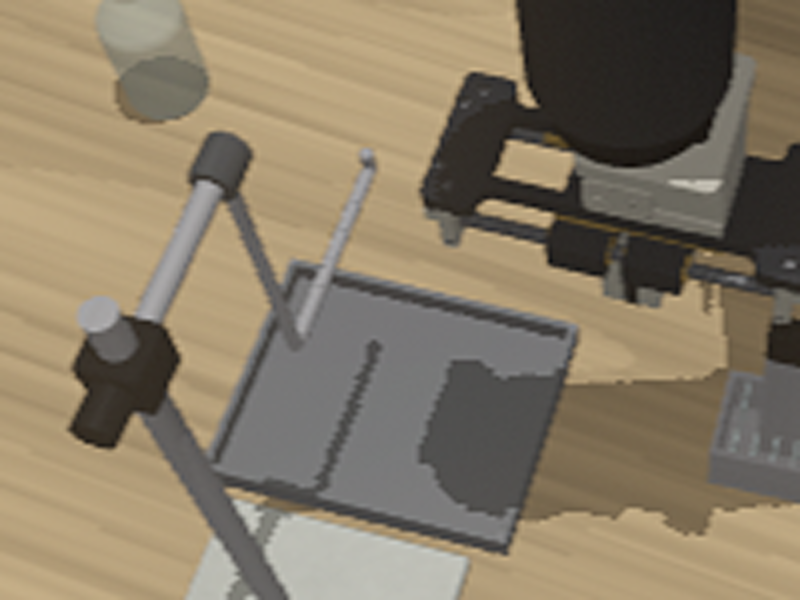

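Call:
apply_moves:
  rows:
    - [[0.001, -0.015, -0.01], -1]
    - [[0.003, -0.03, -0.035], -2.5]
    - [[0.004, -0.036, -0.07], -4]
    - [[0.006, -0.036, -0.11], -5.5]
    - [[0.008, -0.036, -0.15], -7]
    - [[0.009, -0.036, -0.19], -8.5]
    - [[0.011, -0.036, -0.225], -10]
    - [[0.012, -0.036, -0.25], -10.9]
    - [[0.0125, -0.036, -0.263], -10.9]
    - [[0.0127, -0.036, -0.2676], -10.9]
    - [[0.0127, -0.036, -0.2676], -10.9]
    - [[0.0127, -0.036, -0.2676], -10.9]
  gripper: 1

```text
time_s: 12.75
tcp_pos: [0.4935, 0.2917, 0.3003]
eef_rot: [-90.0, -0.0, -163.1]
contact_force: [-0.3, -0.1, -0.1]
gripper_width: 0.0873
```

```bash
python3 - <<'E'
from h import *
from plant import *
s=get_state(); rep(s)
c=capture("wrist"); M=np.array(c["mount"]); cv2.imwrite("pics/w1.png",c["pixels"])
np.savez("w1.npz",**{k:np.array(v) for k,v in c.items()})
K=np.array(c["intrinsics"]); z=c["z_map"]; v,u=np.mgrid[:z.shape[0],:z.shape[1]]
p=np.stack([(u-K[0,2])/K[0,0]*z,(v-K[1,2])/K[1,1]*z,z,np.ones_like(z)],-1)@M.T
from scipy.spatial.transform import Rotation as Ro
R=Ro.from_euler('xyz',s["eef_rot"],degrees=True).as_matrix()
W=p[...,:3]@R.T+s["tcp_pos"]
im=c["pixels"].astype(int)
k=(z>0)&(W[...,2]>.155)&(W[...,2]<.185)&(np.hypot(W[...,0]-.4936,W[...,1]-.292)<.05)
q=W[k]; print(k.sum(),q[:,2].max() if k.any() else None); 
if k.any(): print(cv2.minAreaRect((q[:,:2]*1000).astype(np.float32)),np.median(q[:,2]))
k=(z>0)&(W[...,2]>.035)&(W[...,2]<.055)&(np.hypot(W[...,0]-.4936,W[...,1]-.292)<.07)
q=W[k]; print('basket',k.sum(),cv2.minAreaRect((q[:,:2]*1000).astype(np.float32)) if k.any() else None)
E
```

```text
t 12.75 tcp [0.4935 0.2917 0.3003] stand [-0.0968  0.4264] rot [ -89.99   -0.   -163.12] F [-0.31 -0.15 -0.06] w 0.0873 j [ 50.1  10.7 -11.8   0.  -67.5  56.7]
1293 0.173677800751273
((495.17041015625, 292.2107849121094), (15.876984596252441, 39.45075225830078), 16.987098693847656) 0.17077905533621054
basket 1267 ((495.0402526855469, 291.8710021972656), (60.08268356323242, 90.13662719726562), 17.089624404907227)
```

View pics/w1.png

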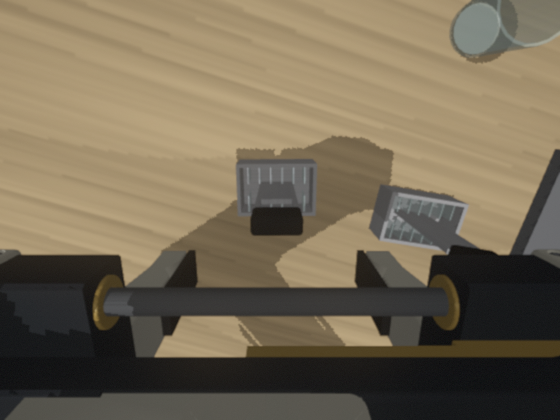

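Call:
apply_moves:
  rows:
    - [[-0.0012, 0.015, 0], 0]
    - [[-0.0012, 0.04, 0], 0]
    - [[-0.0012, 0.065, 0], 0]
    - [[-0.0012, 0.082, 0], 0]
    - [[-0.0012, 0.091, 0], 0]
    - [[-0.0012, 0.0935, 0], 0]
    - [[-0.0012, 0.0935, 0], 0]
    - [[-0.0012, 0.0935, 0], 0]

```text
time_s: 13.8
tcp_pos: [0.4948, 0.2931, 0.2074]
eef_rot: [-90.0, 0.1, -163.1]
contact_force: [0.2, 0.1, 0.2]
gripper_width: 0.0879
```

Call:
apply_moves:
  rows:
    - [[0, 0, 0], 0]
    - [[0, 0, 0], 0]
    - [[0, 0, 0], 0]
    - [[0, 0, 0], 0]
    - [[0, 0, 0], 0]
    - [[0, 0, 0], 0]
    - [[0, 0, 0], 0]
    - [[0, 0, 0], 0]
  gripper: 0.2
  grip_force: 30

```text
time_s: 14.8
tcp_pos: [0.4945, 0.2927, 0.2066]
eef_rot: [-90.0, -0.0, -163.1]
contact_force: [0.2, -0.9, -1.2]
gripper_width: 0.0398
```

```bash
python3 - <<'E'
from h import *
from plant import *
s=get_state(); rep(s)
E
```

```text
t 14.8 tcp [0.4945 0.2927 0.2066] stand [-0.0957  0.4273] rot [-8.9990e+01 -1.0000e-02 -1.6307e+02] F [ 0.19 -0.86 -1.2 ] w 0.0398 j [ 50.1  15.2 -18.9   0.  -55.9  56.8]
```

Call:
apply_moves:
  rows:
    - [[0, -0.005, 0], 0]
    - [[0, -0.015, 0], 0]
    - [[0, -0.035, 0], 0]
    - [[0, -0.06, 0], 0]
    - [[0, -0.09, 0], 0]
    - [[0, -0.12, 0], 0]
    - [[0, -0.15, 0], 0]
    - [[0, -0.175, 0], 0]
    - [[0, -0.188, 0], 0]
    - [[0, -0.194, 0], 0]
    - [[0, -0.194, 0], 0]

```text
time_s: 16.18
tcp_pos: [0.4944, 0.2928, 0.4003]
eef_rot: [-90.0, -0.0, -163.1]
contact_force: [0.9, -0.3, -2.9]
gripper_width: 0.0398
```

```bash
python3 - <<'E'
from h import *
from plant import *
s=get_state(); rep(s)
go(s,[*s2w(-.185,.0),.40],186.1)
c=capture("wrist"); cv2.imwrite("pics/w2.png",c["pixels"]); 
c=capture("scene"); cv2.imwrite("pics/s2.png",c["pixels"])
E
```

```text
t 16.18 tcp [0.4944 0.2928 0.4003] stand [-0.0959  0.4274] rot [-9.0000e+01 -3.0000e-02 -1.6307e+02] F [ 0.86 -0.28 -2.87] w 0.0398 j [ 50.1   8.2  -2.   -0.  -79.9  56.8]
shift [1.679e-01 4.000e-04 4.030e-01] turn 10.83 len 0.4366
```

View pics/s2.png

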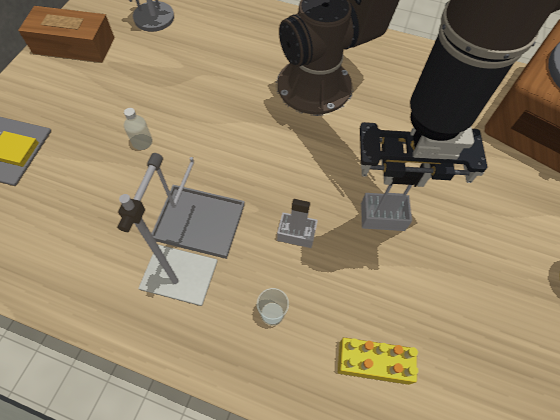

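The scene image shows the rack held at about (385,210), with the bystander untouched at (297,229). The wrist force of −2.9 N fits the rack's weight.

Call:
apply_moves:
  rows:
    - [[0.003, 0, 0.007], 0.3]
    - [[0.01, 0, 0.024], 0.8]
    - [[0.02, 0, 0.048], 1.5]
    - [[0.034, 0, 0.08], 2.3]
    - [[0.049, 0, 0.117], 3.2]
    - [[0.065, 0, 0.155], 4.2]
    - [[0.081, 0, 0.193], 5.2]
    - [[0.097, 0, 0.232], 6.2]
    - [[0.112, 0, 0.27], 7.2]
    - [[0.127, 0, 0.306], 8.2]
    - [[0.141, 0, 0.338], 9.1]
    - [[0.152, 0, 0.365], 9.8]
    - [[0.16, 0, 0.385], 10.4]
    - [[0.165, 0, 0.397], 10.7]
    - [[0.168, 0, 0.403], 10.8]
    - [[0.168, 0, 0.403], 10.8]
    - [[0.168, 0, 0.403], 10.8]

```text
time_s: 18.4
tcp_pos: [0.4512, -0.1412, 0.4006]
eef_rot: [-90.0, 0.0, -173.8]
contact_force: [0.6, 0.6, -2.9]
gripper_width: 0.0396
```

```bash
python3 tip.py c1 3; python3 - <<'E'
from h import *
from plant import *
s=get_state()
go(s,[*s2w(-.185,.0),.31],186.1)
go(s,[*s2w(-.085,.0),.31],186.1)
E
```

```text
t 18.4 tcp [ 0.4512 -0.1412  0.4006] stand [-0.1849  0.0004] rot [ -90.01    0.   -173.84] F [ 0.61  0.61 -2.87] w 0.0396 j [  6.5  -2.2 -13.   -0.  -79.2  89.6]
0 rod n 136 ang 0.0 arm n 38 (np.float64(-0.0013), np.float64(0.2279))
1 rod n 135 ang 0.002 arm n 37 (np.float64(-0.0011), np.float64(0.2277))
2 rod n 136 ang 0.004 arm n 38 (np.float64(-0.0006), np.float64(0.2277))
shift [0.0002 0.0906 0.0004] turn 0.08 len 0.0906
shift [-0.0998  0.0906  0.0006] turn 0.08 len 0.1348
```

View pics/c1.png

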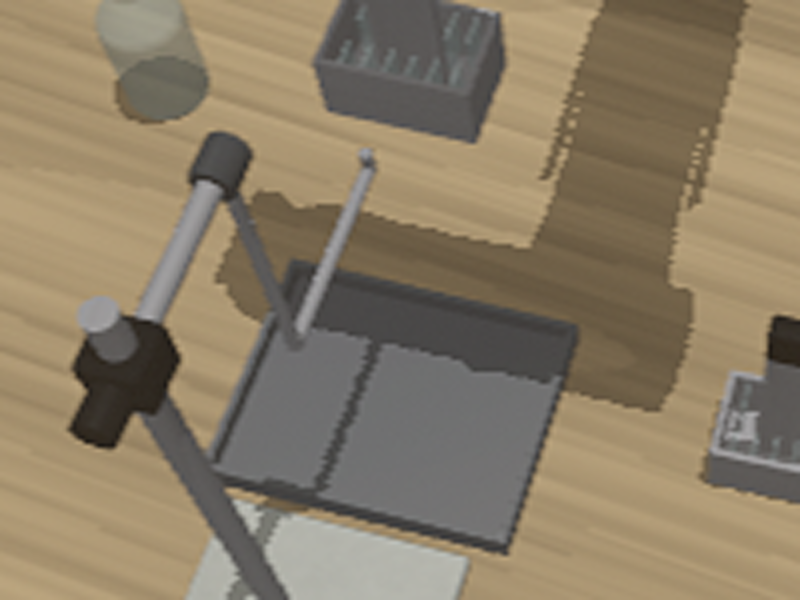

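Call:
apply_moves:
  rows:
    - [[0, 0.006, 0.0005], 0]
    - [[0, 0.02, 0.0005], 0]
    - [[0, 0.04, 0.0005], 0]
    - [[0, 0.06, 0.0005], 0]
    - [[0, 0.078, 0.0005], 0]
    - [[0, 0.087, 0.0005], 0]
    - [[0, 0.0906, 0.0005], 0]
    - [[0, 0.0906, 0.0005], 0]
    - [[0, 0.0906, 0.0005], 0]

```text
time_s: 19.68
tcp_pos: [0.4515, -0.1422, 0.3106]
eef_rot: [-90.0, 0.1, -173.9]
contact_force: [-1.2, 0.2, -2.6]
gripper_width: 0.0397
```

```bash
python3 tip.py c2 2; python3 - <<'E'
from h import *
from plant import *
s=get_state()
c=capture("scene"); P=cloud(c); d=P[...,:2]-O; xs=d@EX; ys=d@EY; z=P[...,2]
k=(xs<-.14)&(xs>-.23)&(abs(ys)<.06)&(z>.09)&(z<.165)
q=np.c_[xs[k],ys[k],z[k]]; t=q[q[:,2]>.14]; print('basket',q.min(0),q.max(0),'rim',t.min(0),t.max(0),np.percentile(q[:,2],[2,50,98]))
print(cv2.minAreaRect((t[:,:2]*1000).astype(np.float32)))
k=(abs(xs+.185)<.02)&(abs(ys)<.03)&(z>.17)&(z<.3); q=np.c_[xs[k],ys[k],z[k]]; print('strip/block',len(q),q.min(0),q.max(0),np.median(q,0))
E
```

```text
t 19.68 tcp [ 0.4515 -0.1422  0.3106] stand [-0.1847 -0.0006] rot [-8.9990e+01  6.0000e-02 -1.7387e+02] F [-1.18  0.19 -2.59] w 0.0397 j [  6.4   0.4 -22.1   0.  -67.4  89.7]
0 rod n 135 ang 0.005 arm n 39 (np.float64(-0.001), np.float64(0.2285))
1 rod n 136 ang 0.002 arm n 38 (np.float64(-0.0009), np.float64(0.2275))
basket [-0.21603633 -0.04681926  0.10193996] [-0.15183965  0.04493092  0.16464789] rim [-0.21603633 -0.04681926  0.1400111 ] [-0.15238574  0.04448437  0.16464789] [0.10656131 0.13637567 0.16060283]
((-184.2164306640625, -1.217681884765625), (62.81427764892578, 91.59013366699219), 0.5691932439804077)
strip/block 536 [-0.19561504 -0.02975599  0.17085124] [-0.17125933  0.02970975  0.29779785] [-0.18005074 -0.0056706   0.25500159]
```

View pics/c2.png

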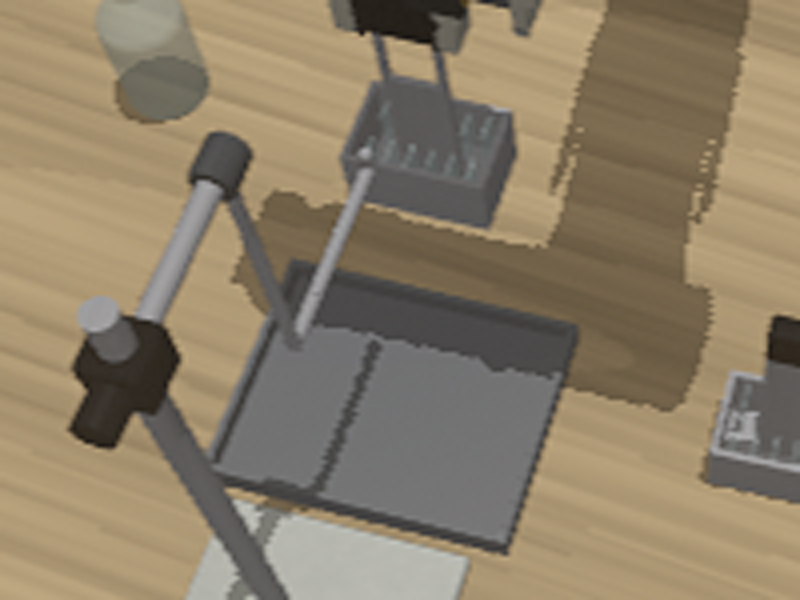

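Call:
apply_moves:
  rows:
    - [[-0.002, 0, 0], 0]
    - [[-0.006, 0, 0], 0]
    - [[-0.012, 0, 0], 0]
    - [[-0.019, 0, 0], 0]
    - [[-0.026, 0, 0], 0]
    - [[-0.033, 0, 0], 0]
    - [[-0.04, 0, 0], 0]
    - [[-0.047, 0, 0], 0]
    - [[-0.054, 0, 0], 0]
    - [[-0.061, 0, 0], 0]
    - [[-0.068, 0, 0], 0]
    - [[-0.075, 0, 0], 0]
    - [[-0.082, 0, 0], 0]
    - [[-0.089, 0, 0], 0]
    - [[-0.095, 0, 0], 0]
    - [[-0.099, 0, 0], 0]
    - [[-0.1, 0, 0], 0]
    - [[-0.1, 0, 0], 0]
    - [[-0.1, 0, 0], 0]

```text
time_s: 22.2
tcp_pos: [0.5505, -0.1315, 0.3101]
eef_rot: [-90.0, 0.0, -173.9]
contact_force: [-0.1, -0.3, -2.6]
gripper_width: 0.0397
```

```bash
python3 tip.py c3 4
```

```text
t 22.2 tcp [ 0.5505 -0.1315  0.3101] stand [-0.0852 -0.0005] rot [ -90.      0.   -173.87] F [-0.12 -0.35 -2.56] w 0.0397 j [  6.4   9.7 -11.8  -0.  -68.6  89.8]
0 rod n 134 ang 0.003 arm n 0 None
1 rod n 135 ang 0.003 arm n 0 None
2 rod n 137 ang 0.005 arm n 0 None
3 rod n 137 ang 0.004 arm n 0 None
```

View pics/c3.png

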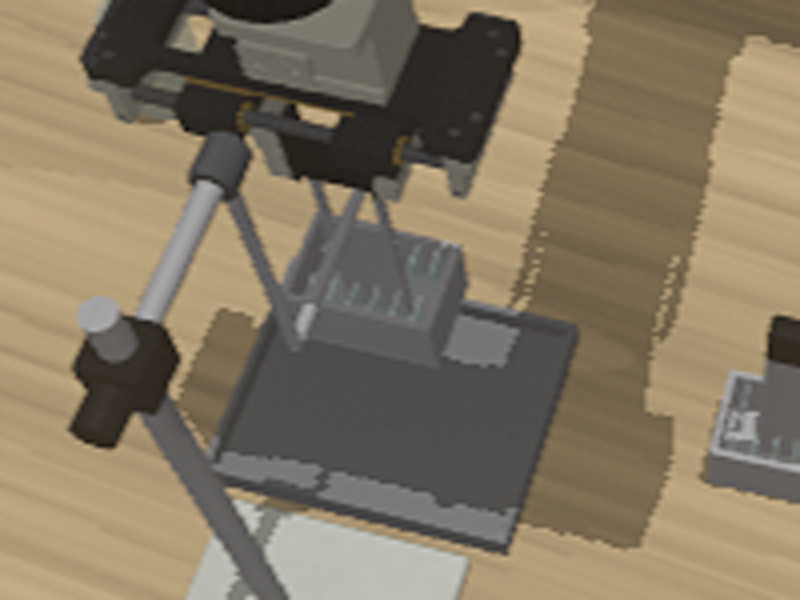

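The arm now passes through the eye: at (350,220) it runs between the strip's two legs. Next I lower the rack gently onto it.

Call:
apply_moves:
  rows:
    - [[0, 0.001, 0], 0]
    - [[0, 0.003, 0], 0]
    - [[0, 0.006, 0], 0]
    - [[0, 0.009, 0], 0]
    - [[0, 0.012, 0], 0]
    - [[0, 0.015, 0], 0]
    - [[0, 0.018, 0], 0]
    - [[0, 0.0205, 0], 0]
    - [[0, 0.0215, 0], 0]
    - [[0, 0.022, 0], 0]
    - [[0, 0.022, 0], 0]
    - [[0, 0.022, 0], 0]

```text
time_s: 23.9
tcp_pos: [0.5507, -0.1315, 0.2881]
eef_rot: [-90.0, 0.0, -173.9]
contact_force: [-0.3, 0.8, -3.0]
gripper_width: 0.0398
```

Call:
apply_moves:
  rows:
    - [[0, 0.0003, 0], 0]
    - [[0, 0.0006, 0], 0]
    - [[0, 0.001, 0], 0]
    - [[0, 0.001, 0], 0]
    - [[0, 0.001, 0], 0]

```text
time_s: 24.52
tcp_pos: [0.5507, -0.1315, 0.2871]
eef_rot: [-90.0, 0.0, -173.9]
contact_force: [0.1, -1.1, -2.0]
gripper_width: 0.0397
```

Call:
apply_moves:
  rows:
    - [[0, 0.0003, 0], 0]
    - [[0, 0.0006, 0], 0]
    - [[0, 0.001, 0], 0]
    - [[0, 0.001, 0], 0]
    - [[0, 0.001, 0], 0]

```text
time_s: 25.15
tcp_pos: [0.5507, -0.1315, 0.2861]
eef_rot: [-90.0, 0.0, -173.9]
contact_force: [0.6, -0.7, -2.0]
gripper_width: 0.0399
```

```bash
python3 tip.py c4 3; python3 -c "
from plant import *
print(get_state()['contact_force'])"
```

```text
t 25.15 tcp [ 0.5507 -0.1315  0.2861] stand [-0.085  -0.0005] rot [ -90.      0.   -173.87] F [ 0.58 -0.75 -2.05] w 0.0399 j [  6.4  10.6 -13.8   0.  -65.6  89.8]
0 rod n 138 ang 0.003 arm n 0 None
1 rod n 136 ang 0.003 arm n 0 None
2 rod n 133 ang 0.004 arm n 0 None
[-0.10398396 -0.24170389 -2.26006293]
```

Call:
apply_moves:
  rows:
    - [[0, 0.0003, 0], 0]
    - [[0, 0.0006, 0], 0]
    - [[0, 0.001, 0], 0]
    - [[0, 0.001, 0], 0]
    - [[0, 0.001, 0], 0]

```text
time_s: 25.92
tcp_pos: [0.5507, -0.1315, 0.2852]
eef_rot: [-90.0, 0.0, -173.9]
contact_force: [-0.2, 0.2, -1.5]
gripper_width: 0.0396
```

Call:
apply_moves:
  rows:
    - [[0, 0.0003, 0], 0]
    - [[0, 0.0006, 0], 0]
    - [[0, 0.0008, 0], 0]
    - [[0, 0.0008, 0], 0]
    - [[0, 0.0008, 0], 0]

```text
time_s: 26.55
tcp_pos: [0.5508, -0.1316, 0.2848]
eef_rot: [-90.0, 0.0, -173.9]
contact_force: [-1.7, 0.1, 5.7]
gripper_width: 0.0398
```

```bash
python3 - <<'E'
from plant import *
import numpy as np
f=[]
for _ in range(5):
    f.append(get_state()['contact_force']); capture("wrist")
print(np.mean(f,0),np.std(f,0))
E
```

```text
[-2.23677397 -0.1754943   5.15957525] [0.60706918 0.58574861 0.37737944]
```

Contact: the hook carries the rack, with a light press. I'll back off about 0.4 mm to unload it, then release.

Call:
apply_moves:
  rows:
    - [[0, -0.0002, 0], 0]
    - [[0, -0.0003, 0], 0]
    - [[0, -0.0003, 0], 0]
    - [[0, -0.0003, 0], 0]

```text
time_s: 27.3
tcp_pos: [0.5508, -0.1315, 0.2848]
eef_rot: [-90.0, 0.0, -173.9]
contact_force: [-2.0, -0.3, 5.2]
gripper_width: 0.0395
```

```bash
python3 - <<'E'
from plant import *
import numpy as np
f=[]
for _ in range(4):
    f.append(get_state()['contact_force']); capture("wrist")
print(np.mean(f,0),np.std(f,0))
E
```

```text
[-1.69783172 -0.22046851  6.01190285] [0.6579822  0.30272277 0.45773445]
```

Call:
apply_moves:
  rows:
    - [[0, -0.0002, 0], 0]
    - [[0, -0.0004, 0], 0]
    - [[0, -0.0004, 0], 0]
    - [[0, -0.0004, 0], 0]

```text
time_s: 28.0
tcp_pos: [0.5507, -0.1315, 0.2849]
eef_rot: [-90.0, 0.0, -173.9]
contact_force: [-0.3, -0.0, 3.8]
gripper_width: 0.0398
```

```bash
python3 - <<'E'
from plant import *
import numpy as np
f=[]
for _ in range(4):
    f.append(get_state()['contact_force']); capture("wrist")
print(np.mean(f,0),np.std(f,0),get_state()['tcp_pos'])
E
```

```text
[-0.35739025  0.0390191   3.65126732] [0.22526459 0.59636889 0.60464769] [ 0.55069027 -0.13148743  0.28493473]
```

Call:
apply_moves:
  rows:
    - [[0, -0.0002, 0], 0]
    - [[0, -0.0004, 0], 0]
    - [[0, -0.0004, 0], 0]
    - [[0, -0.0004, 0], 0]
  grip_force: 6

```text
time_s: 28.7
tcp_pos: [0.5506, -0.1314, 0.2851]
eef_rot: [-90.0, -0.0, -173.9]
contact_force: [1.2, -0.6, 0.2]
gripper_width: 0.0397
```

Call:
apply_moves:
  rows:
    - [[0, 0, 0], 0]
    - [[0, 0, 0], 0]
    - [[0, 0, 0], 0]
    - [[0, 0, 0], 0]
    - [[0, 0, 0], 0]
    - [[0, 0, 0], 0]
  gripper: 0.53

```text
time_s: 29.45
tcp_pos: [0.5506, -0.1315, 0.2854]
eef_rot: [-90.0, 0.0, -173.9]
contact_force: [0.1, -0.3, -0.2]
gripper_width: 0.0464
```

```bash
python3 tip.py d1 8
```

```text
t 29.45 tcp [ 0.5506 -0.1315  0.2854] stand [-0.085  -0.0005] rot [ -90.      0.   -173.87] F [ 0.05 -0.32 -0.19] w 0.0464 j [  6.4  10.6 -13.9   0.  -65.5  89.8]
0 rod n 138 ang 0.004 arm n 0 None
1 rod n 139 ang 0.008 arm n 0 None
2 rod n 137 ang 0.008 arm n 0 None
3 rod n 136 ang 0.009 arm n 0 None
4 rod n 135 ang 0.006 arm n 0 None
5 rod n 135 ang 0.009 arm n 0 None
6 rod n 134 ang 0.006 arm n 0 None
7 rod n 136 ang 0.002 arm n 0 None
```

View pics/d1.png

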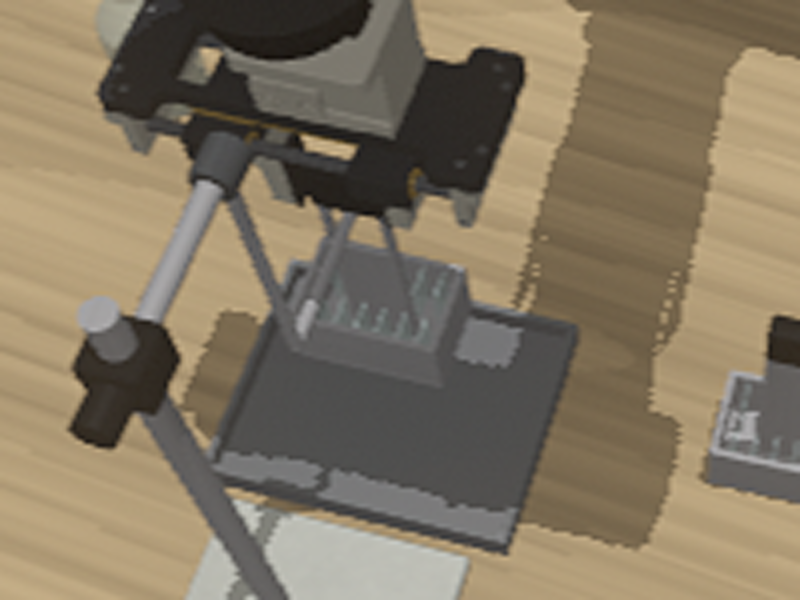

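Call:
apply_moves:
  rows:
    - [[0, 0, 0], 0]
    - [[0, 0, 0], 0]
    - [[0, 0, 0], 0]
    - [[0, 0, 0], 0]
    - [[0, 0, 0], 0]
  gripper: 0.9

```text
time_s: 30.48
tcp_pos: [0.5506, -0.1315, 0.2853]
eef_rot: [-90.0, -0.0, -173.9]
contact_force: [0.6, -0.4, -0.6]
gripper_width: 0.0786
```

Call:
apply_moves:
  rows:
    - [[0, -0.003, 0], 0]
    - [[0, -0.01, 0], 0]
    - [[0, -0.022, 0], 0]
    - [[0, -0.04, 0], 0]
    - [[0, -0.06, 0], 0]
    - [[0, -0.08, 0], 0]
    - [[0, -0.1, 0], 0]
    - [[0.01, -0.115, 0], 0]
    - [[0.03, -0.125, 0], 0]
    - [[0.055, -0.13, 0], 0]
    - [[0.08, -0.13, 0], 0]
    - [[0.1, -0.13, 0], 0]
    - [[0.11, -0.13, 0], 0]
    - [[0.11, -0.13, 0], 0]

```text
time_s: 32.22
tcp_pos: [0.4407, -0.1433, 0.4157]
eef_rot: [-90.0, 0.1, -173.9]
contact_force: [1.0, -0.6, 0.3]
gripper_width: 0.079
```

```bash
python3 tip.py e1 18; python3 - <<'E'
from h import *
from plant import *
c=capture("scene"); cv2.imwrite("pics/e2.png",c["pixels"])
P=cloud(c); d=P[...,:2]-O; xs=d@EX; ys=d@EY; z=P[...,2]
k=(xs<-.03)&(xs>-.15)&(abs(ys)<.07)&(z>.06)&(z<.14)
q=np.c_[xs[k],ys[k],z[k]]; print('basket',q.min(0),q.max(0))
k=(xs<-.06)&(xs>-.11)&(abs(ys)<.03)&(z>.23)&(z<.27); q=np.c_[xs[k],ys[k],z[k]]; print('block',len(q),q.mean(0),q[:,2].max())
k=(np.hypot(P[...,0]-.5065,P[...,1]-.118)<.03)&(z>.15)&(z<.18); print('other',k.sum(),P[k].mean(0))
E
```

```text
t 32.23 tcp [ 0.4407 -0.1433  0.4157] stand [-0.1955 -0.0005] rot [-9.0000e+01  6.0000e-02 -1.7387e+02] F [ 1.02 -0.57  0.32] w 0.079 j [  6.4  -3.5 -12.3  -0.  -81.1  89.7]
0 rod n 134 ang -0.004 arm n 15 (np.float64(-0.0014), np.float64(0.2281))
1 rod n 139 ang -0.002 arm n 15 (np.float64(-0.0007), np.float64(0.2277))
2 rod n 136 ang 0.001 arm n 15 (np.float64(-0.0015), np.float64(0.2258))
3 rod n 137 ang 0.0 arm n 16 (np.float64(-0.0014), np.float64(0.228))
4 rod n 138 ang 0.004 arm n 14 (np.float64(-0.0007), np.float64(0.2272))
5 rod n 136 ang 0.007 arm n 14 (np.float64(-0.0006), np.float64(0.2283))
6 rod n 137 ang 0.009 arm n 15 (np.float64(-0.0002), np.float64(0.2294))
7 rod n 137 ang 0.008 arm n 15 (np.float64(-0.0003), np.float64(0.2266))
8 rod n 135 ang 0.006 arm n 16 (np.float64(-0.0001), np.float64(0.2281))
9 rod n 136 ang 0.006 arm n 15 (np.float64(-0.0001), np.float64(0.2269))
10 rod n 137 ang 0.006 arm n 15 (np.float64(0.0004), np.float64(0.2269))
11 rod n 138 ang 0.007 arm n 14 (np.float64(-0.001), np.float64(0.2279))
12 rod n 136 ang 0.005 arm n 14 (np.float64(-0.0001), np.float64(0.2297))
13 rod n 140 ang 0.002 arm n 15 (np.float64(-0.0016), np.float64(0.2271))
14 rod n 138 ang -0.0 arm n 15 (np.float64(-0.0017), np.float64(0.2266))
15 rod n 136 ang -0.002 arm n 15 (np.float64(-0.0014), np.float64(0.2264))
16 rod n 133 ang -0.002 arm n 15 (np.float64(-0.0013), np.float64(0.2276))
17 rod n 135 ang -0.007 arm n 15 (np.float64(-0.0014), np.float64(0.2262))
basket [-0.11668054 -0.04946138  0.07715579] [-0.053068    0.04237426  0.13985142]
block 208 [-0.08137852  0.00076563  0.24521886] 0.25368222089982256
other 157 [0.51075429 0.11719196 0.16231551]
```

View pics/e1.png

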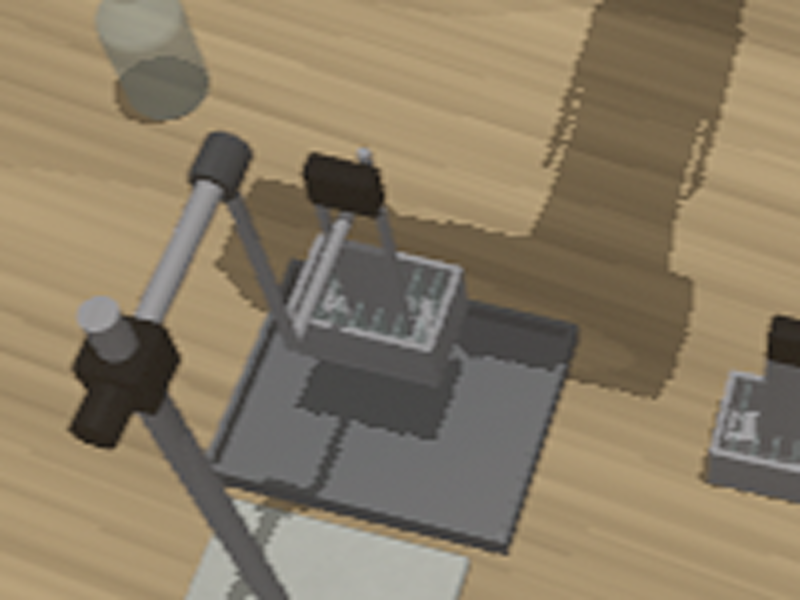

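The rack hangs on the arm with its block at (343,183), the tip poking out in front, and the basket over the tray. A residual swing of about 0.006 rad remains, so I'll wait a few seconds and check again.

Call:
apply_moves:
  rows:
    - [[0.005, 0, 0], 0]
    - [[0.01, 0, 0], 0]
    - [[0.01, 0, 0], 0]
    - [[0.01, 0, 0], 0]
    - [[0.01, 0, 0], 0]
    - [[0.01, 0, 0], 0]
    - [[0.01, 0, 0], 0]
    - [[0.01, 0, 0], 0]
    - [[0.01, 0, 0], 0]
    - [[0.01, 0, 0], 0]
    - [[0.01, 0, 0], 0]
    - [[0.01, 0, 0], 0]
    - [[0.01, 0, 0], 0]
    - [[0.01, 0, 0], 0]
    - [[0.01, 0, 0], 0]
    - [[0.01, 0, 0], 0]
    - [[0.01, 0, 0], 0]
    - [[0.01, 0, 0], 0]
    - [[0.01, 0, 0], 0]
    - [[0.01, 0, 0], 0]

```text
time_s: 35.67
tcp_pos: [0.4313, -0.1443, 0.4154]
eef_rot: [-90.0, 0.0, -173.9]
contact_force: [-0.3, -0.1, -0.0]
gripper_width: 0.0792
```

Call:
apply_moves:
  rows:
    - [[0, 0, 0], 0]
    - [[0, 0, 0], 0]
    - [[0, 0, 0], 0]
    - [[0, 0, 0], 0]
    - [[0, 0, 0], 0]
    - [[0, 0, 0], 0]
    - [[0, 0, 0], 0]
    - [[0, 0, 0], 0]
    - [[0, 0, 0], 0]
    - [[0, 0, 0], 0]
    - [[0, 0, 0], 0]
    - [[0, 0, 0], 0]
    - [[0, 0, 0], 0]
    - [[0, 0, 0], 0]
    - [[0, 0, 0], 0]
    - [[0, 0, 0], 0]
    - [[0, 0, 0], 0]
    - [[0, 0, 0], 0]
    - [[0, 0, 0], 0]
    - [[0, 0, 0], 0]

```text
time_s: 38.17
tcp_pos: [0.4313, -0.1443, 0.4154]
eef_rot: [-90.0, -0.0, -173.9]
contact_force: [-1.0, 0.5, -0.7]
gripper_width: 0.0787
```

```bash
python3 - <<'E'
from h import *
from plant import *
rep(get_state()); A=[];B=[]
for i in range(18):
    c=capture("scene"); P=cloud(c); d=P[...,:2]-O; xs=d@EX; ys=d@EY; z=P[...,2]
    m=(abs(xs)<.012)&(z>.23)&(z<.34)&(abs(ys)<.1); A.append(np.median(np.arctan2(ys[m],.37-z[m])))
    k=(xs<-.02)&(xs>-.16)&(abs(ys)<.08)&(z>.06)&(z<.14); B.append([xs[k].mean(),ys[k].mean()])
print(np.round(A,3)); print((np.array(B)*1000).round(1).tolist())
cv2.imwrite("pics/f1.png",c["pixels"])
E
```

```text
t 38.17 tcp [ 0.4313 -0.1443  0.4154] stand [-0.205  -0.0005] rot [ -90.     -0.   -173.87] F [-0.98  0.47 -0.72] w 0.0787 j [  6.4  -4.4 -13.2   0.  -81.2  89.7]
[-0.005 -0.001  0.001  0.003  0.003  0.005  0.009  0.006  0.007  0.01
  0.007  0.006  0.004  0.002  0.     0.    -0.004 -0.004]
[[-77.5, 4.9], [-77.5, 5.4], [-77.4, 5.8], [-77.4, 6.3], [-77.3, 6.6], [-77.3, 7.1], [-77.4, 7.5], [-77.2, 7.6], [-77.2, 7.8], [-77.3, 7.7], [-77.2, 7.6], [-77.4, 7.1], [-77.3, 6.7], [-77.4, 6.1], [-77.4, 5.7], [-77.5, 5.3], [-77.5, 4.8], [-77.5, 4.7]]
```

View pics/f1.png

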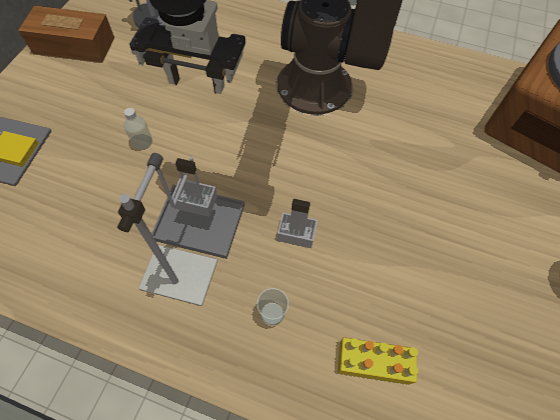

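```bash
python3 -c "
from plant import *
print(close_job()); print(get_state()['time_s'])"
```

```text
the job is handed in; nothing more can be done
None
the job is handed in; nothing more can be done
```

The rack with the open eye is hanging on the hook over the drip tray. I handed the job in at about 39 s of the 72 s allowed.

- **Stilling the hook:** I rested the closed fingers against the swinging hook, pushed it slightly past plumb until it lay still on them, then backed off slowly. Before I picked anything up, it hung within about 0.005 rad of plumb.
- **Hanging the rack:** I gripped the eyed rack by its block and threaded the eye over the arm, about 85 mm out from the rod. I lowered it until the hook carried it, released it and moved the gripper away.
- **Last checks:** The basket is over the tray at about z 0.077. The gripper is about 0.2 m above and in front of the hook, touching nothing. In the pictures the bystander rack still stands where it was.
- **Not perfect:** A small swing remained at hand-in. The hook moved about ±0.006 rad, which is about 1.5 mm at the basket, and it had not visibly died down over the 5 s I waited. On the first touch-down the rack pressed on the hook with 6–8 N, and I took that off before letting go.

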